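Load the tack-welding jig in order

ROBOT

A 7-joint arm with a two-finger parallel gripper is mounted at the origin on the work surface. World frame = base frame: x ahead of the robot, y to its left, z up, the work surface at z = 0. Lengths are in m, angles in rad, forces in N, time in s.
With the tool pointing down it reaches from about 0.4 to 0.85 m from the base axis. Payload 4.5 kg.
Tool frame: the origin (TCP) lies where the fingers leave the gripper's body, on its centre line; the fingertips stand 64 mm ahead of it and the grasp point (between the pads) lies 45 mm ahead of it; z points along the fingers, y is the direction in which the jaws open and shut (so a half turn about z gives the same grasp; the last joint's range is limited). The gripper opens to 88 mm and grips with 3 to 60 N. Pads are 18 mm wide; open, the fingers measure 123 mm over their backs; the gripper's body (75 mm by 187 mm) begins 45 mm behind the grasp point.
Start: joints at [1.347, 0.689, -0.195, 1.565, 0.157, 0.902, -0.215], TCP at [0.159, -0.604, 0.303] pointing down, gripper open.
Joint ranges: [-3.01, 3.01], [-0.46, 2.08], [-1.47, 1.51], [0.13, 2.56], [-1, 4.14], [0.04, 2.09], [-2.66, 2.66]. Speed limits (rad/s): [2.57, 2.57, 3.14, 3.14, 3.14, 3.14, 3.14].

INTERFACE

Orientations are given as a unit quaternion [x, y, z, w].
In Python, from plant import monitor, snapshot, workorder, finder gives the robot as it stands.
- The arm moves only by the tool carry_out, never from a script. Its argument "motion" is one flat list of numbers, 6 for each row, row after row: the shift along the tool's x, y, z in cm, then the turn, a rotation vector about the tool's x, y, z in rad. In form: [x, y, z, rx, ry, rz, x, y, z, rx, ry, rz, ...]. A call has 1 to 8 rows; each row shifts and turns the commanded pose from where the row before left it, along the tool's axes as they then stand; what a row does not reach is not made up. A row lasts 1/8 s, in which the tool goes at most 62.5 mm and 10.7 degrees, less where a joint would pass 70% of its speed; a pose out of reach is approached as far as the arm can. A call with a gripper value outside its range is refused whole. "hand" is the finger opening in cm, from 0 to 8.81, set as the call begins (left out, the last holds). The fingers move at their own pace and stop on an object; "grip_force" is the grip in N (left out, the last holds). Time passes only in rows, so rows that do not move let the fingers close. It gives the time, the measured TCP pose, the force and the opening at its end, in the units of the state.
- monitor.get_state(): the state, without advancing time (a new reading comes with each control period).
- snapshot(name): name is "scene" or "top" or "wrist"; returns a dict with "frame" (420x560x3 uint8, red, green, blue), "range_z" (420x560 float32, m along the optical axis (not along the pixel's ray), 0 where there is no reading), "fx", "fy", "cx", "cy" (pixels), "D" ([k1, k2, p1, p2, k3] as OpenCV has them; the pictures are not rectified), "rvec" (rotation vector, rad) and "tvec" (3), from world to camera coordinates, as OpenCV has them; the wrist camera has in their place "hand_eye" (4x4, takes a point from camera to tool coordinates, whose origin is the TCP and whose axes are the flange's). Camera axes: x right, y down, z forward; pixel columns grow to the right and rows downward; lengths in m; the calibration is good to about 2 mm. A picture is of the moment at which its call begins: read the wrist's pose just before it.
- workorder.finish_job(): hands the job in, once; it reports no verdict.
Trained networks look in a picture, given as the dict that the camera call returned (one of the last four; its "shot" number tells which), for a name from the list of things; names that differ only in an ending like _2 or _b are one class to them, and where a whole thing is asked for, a point or a joint stands for the part that bears it (a point fixed in the world has none). Each returns a list of dicts, best first, with "p" (0 to 1); they miss things now and then, are a little off and sometimes report something else, mostly with a low value. They report only what shows in the picture. A call takes as long as a camera call. They do not tell look-alikes from the thing itself.
- finder.masks_of(picture, thing): "pixels" (420x560 bool, what is visible of it) and "extent" ([left, top, right, bottom] in pixels, round what is visible of it).
The state is a dict: "clock": time; "q": joint angles; "qd": joint speeds; "joint_torque": joint torques, N m; "tool_pos": TCP position; "eef_rot": TCP orientation; "contact_force": force on the tool from outside, world axes, zero at the start; "moment": the same for the moment, N m; "opening": opening from 0.0 (shut) to 1.0 (fully open).
Only numpy, scipy, OpenCV 4.12 (cv2) and the standard library are available. Lean on these libraries where they do the work, as an engineer would, in place of code of your own. Each camera call takes 0.05 s, during which the arm holds its last target. There are 200 camera calls.

TASK

Load the blue welding jig: thread the green packing plate over its two pins first, then the copper chill plate, then the dark steel foot plate with the chalk circle facing up, each lying flat and fully down; last, stand the yellow pipe stub upright on the foot plate, centred in the chalk circle. Let go of everything, and leave the hammer, the brush and the tin where they are.

Things in the scene. Friction and masses are not known exactly. Their poses are not given: they have to be found in the camera images.
- jig_seat (a point): Blue welding jig fixed to the bench (it never moves during the job): a blue bar 170 x 46 mm, 16 mm high, with two identical upright steel locating pins, 10 mm in diameter and 50 mm tall above the bar's top (the last 7 mm tapered to 4 mm), 38 mm either side of the middle along the bar. Point: middle of the bar's top face, 16 mm above the bench. x along the bar through both pins (pins at x = +38 and -38 mm), z up.
- packer_center (a point): Green painted packing plate, about 0.4 kg: flat bar 110 x 46 x 12 mm, lying flat, with two 16 mm round through holes on its long centre line, each 38 mm from the middle. Point: centre of the plate, half-way up (6 mm above its underside). x along the 110 mm length, y across the 46 mm width, z up; a half turn about z changes nothing.
- chill_center (a point): Copper chill plate, about 0.5 kg: flat bar 110 x 46 x 12 mm, lying flat, with two 16 mm round through holes on its long centre line, each 38 mm from the middle. Point: centre of the plate, half-way up (6 mm above its underside). x along the 110 mm length, y across the 46 mm width, z up; a half turn about z changes nothing.
- foot_center (a point): Dark bare-steel foot plate, about 0.45 kg, with a white chalk circle of about 43 mm diameter drawn round the middle of its upper face: flat bar 110 x 46 x 12 mm, lying flat, with two 16 mm round through holes on its long centre line, each 38 mm from the middle. Point: centre of the plate, half-way up (6 mm above its underside). x along the 110 mm length, y across the 46 mm width, z up; a half turn about z changes nothing.
- stub_center (a point): Yellow pipe stub standing on end, about 0.16 kg: tube of 40 mm outside diameter, 33 mm inside, 50 mm tall, open at both ends. Point: on its axis, half-way up (25 mm above its foot). z along the axis, up.
- hammer_mid (a point): Hammer lying on the bench at the left, only in the way; about 260 mm long. Point: near the middle of its length, 12 mm up; x along its handle.
- brush_mid (a point): Brush lying on the bench beyond the work, only in the way; about 200 mm long. Point: near the middle of its length, 10 mm up; x along its handle.
- tin_mid (a point): Red electrode tin with a paper label standing on the bench at the right, only in the way; 60 mm in diameter, 100 mm tall. Point: its centre, half-way up.
Mind the look-alikes: they are no part of the job. What is shaped like the part that bears foot_center but pink is not meant.

How it is judged:
At the end, for the whole second after the job is handed in: On the jig from the bottom: green, copper and steel plate, both pins through each, centred within 8 mm, height within 4 mm, flat within 0.08 rad, lengthwise within 0.2 rad; on top the stub, within 10 mm of the foot plate's middle, height within 5 mm, upright within 0.1 rad; all released, at rest (horizontal distance between each of packer_center, chill_center, foot_center and jig_seat below 0.008 m and z of packer_center in the frame of jig_seat between 0.002 and 0.01 m and angle between each of packer_center, chill_center, foot_center's own z axis and vertical below 0.08 rad and z of chill_center in the frame of jig_seat between 0.014 and 0.022 m and z of foot_center in the frame of jig_seat between 0.026 and 0.034 m and horizontal distance between stub_center and foot_center below 0.01 m and z of stub_center in the frame of jig_seat between 0.056 and 0.066 m and angle between stub_center's own z axis and vertical below 0.1 rad and angle between the x axis of each of packer_center, chill_center, foot_center and the x axis of jig_seat, either way round below 0.2 rad and linear speed of each of packer, chill, foot, stub below 0.02 m/s); the robot touches nothing.
It fails at once if the hammer is pushed more than 30 mm or knocked over (distance of hammer_mid from where it was at the start of the episode above 0.03 m).
It fails at once if the brush is pushed more than 30 mm or knocked over (distance of brush_mid from where it was at the start of the episode above 0.03 m).
It fails at once if the tin is pushed more than 30 mm or knocked over (distance of tin_mid from where it was at the start of the episode above 0.03 m).
It also fails if it takes over 133 s, if anything falls off the work surface, if the arm or the gripper's body presses on something with over 40 N, if the wrist force passes 120 N, or if a joint passes its speed limit or range.

## Working session

There is one attempt and no reset: what is moved stays moved. The work goes in short steps, Python scripts to look and compute and a tool call to move; the robot and the scene stay as the last step left them, time stands still between calls to the robot, and variables do not carry over. Pictures are saved under pics/ and viewed, about 12 in all and at most 16, crops included, and the job is handed in when it is done.

Besides the shell and the picture viewer there is one more tool, called after "Call:" as a command line: name --argument value ..., lists and objects as JSON in quotes. carry_out: Moves the arm, as the interface text tells. Its arguments: {"type":"object","properties":{"motion":{"type":"array"},"hand":{"type":"number"},"grip_force":{"type":"number"}},"required":["motion"]}

```bash
mkdir -p pics; ls; cat > h.py <<'E'
import numpy as np, cv2
from scipy.spatial.transform import Rotation as R
from plant import monitor, snapshot, workorder, finder
def T_wc(s, st=None):
    if 'rvec' in s:
        Rm=cv2.Rodrigues(np.array(s['rvec'],float))[0]; T=np.eye(4); T[:3,:3]=Rm.T; T[:3,3]=-Rm.T@np.array(s['tvec'],float).ravel(); return T
    T=np.eye(4); T[:3,:3]=R.from_quat(st['eef_rot']).as_matrix(); T[:3,3]=st['tool_pos']; return T@np.array(s['hand_eye'])
def K(s): return np.array([[s['fx'],0,s['cx']],[0,s['fy'],s['cy']],[0,0,1]],float)
def rays(s,uv):
    p=cv2.undistortPoints(np.array(uv,float).reshape(-1,1,2),K(s),np.array(s['D'],float)).reshape(-1,2)
    return np.c_[p,np.ones(len(p))]
def onplane(s,T,uv,z):
    d=rays(s,uv)@T[:3,:3].T; return T[:3,3]+d*((z-T[2,3])/d[:,2])[:,None]
def cloud(s,T,uv):
    uv=np.array(uv,int); z=s['range_z'][uv[:,1],uv[:,0]]; ok=z>0
    return (rays(s,uv[ok])*z[ok,None])@T[:3,:3].T+T[:3,3]
def save(s,n): cv2.imwrite('pics/'+n,s['frame'][:,:,::-1])
E
python3 - <<'E'
from h import *
print(monitor.get_state())
for n in ['scene','top']:
    s=snapshot(n); save(s,n+'0.png'); T=T_wc(s); print(n,T[:3,3].round(3))
    for t in ['packer_center','chill_center','foot_center','stub_center','hammer_mid','brush_mid','tin_mid']:
        for m in finder.masks_of(s,t)[:3]:
            v,u=np.nonzero(m['pixels'])
            if len(u)<5: continue
            P=cloud(s,T,np.c_[u,v]); c=np.median(P,0)
            a=cv2.minAreaRect((P[:,:2]*1000).astype(np.float32))
            print(t,round(m['p'],2),m['extent'],'med',c.round(4),'ztop',np.percentile(P[:,2],90).round(3),np.round(a[0]),np.round(a[1]),round(a[2],1),s['frame'][v,u].mean(0).round())
E
```

```text
pics
{'clock': 0.0, 'q': array([ 1.34675206,  0.68993877, -0.19449796,  1.56633995,  0.15729829,
        0.90249655, -0.21511314]), 'qd': array([ 6.15586685e-04, -3.70337975e-05, -1.78624749e-04, -6.67421969e-04,
       -7.79565208e-04, -1.39243754e-03, -3.84062466e-04]), 'joint_torque': array([-6.86243329e-04, -5.27563262e+01, -1.26645830e+00, -1.53424323e+01,
       -5.24367637e-02,  6.62291277e-03,  1.85309350e-04]), 'tool_pos': array([ 0.15919475, -0.60385577,  0.30193882]), 'eef_rot': array([ 9.91696963e-01,  1.28593667e-01, -1.85976093e-04, -8.76740682e-04]), 'contact_force': array([ 0.20955779, -0.0224158 ,  0.08502103]), 'moment': array([ 0.03169331, -0.02890044, -0.01427714]), 'opening': 1.0032282725229822}
scene [ 1.409 -0.011  1.185]
packer_center 0.63 [373.3, 228.5, 391.6, 264.8] med [0.5989 0.2433 0.0109] ztop 0.014 [591. 244.] [ 48. 123.] 83.8 [49. 83. 68.]
chill_center 0.73 [183.2, 234.0, 215.9, 271.1] med [ 0.6205 -0.235   0.0104] ztop 0.014 [ 616. -237.] [ 55. 115.] 70.5 [124.  75.  55.]
foot_center 0.9 [224.4, 159.7, 255.8, 187.9] med [ 0.344  -0.1531  0.0098] ztop 
[... 930 characters left out ...]
.016 [ 614. -237.] [ 47. 117.] 72.7 [147.  86.  60.]
foot_center 0.92 [287.0, 218.1, 304.7, 252.2] med [ 0.4732 -0.0187  0.0124] ztop 0.016 [474. -18.] [ 42. 103.] 88.1 [66. 66. 69.]
foot_center 0.72 [327.0, 264.2, 356.3, 301.3] med [ 0.3399 -0.1514  0.0117] ztop 0.016 [ 339. -153.] [106.  45.] 38.2 [154. 118. 139.]
hammer_mid 0.62 [120.1, 179.7, 150.8, 269.7] med [0.5392 0.4684 0.0231] ztop 0.028 [507. 456.] [257.  89.] 4.0 [134. 116.  91.]
brush_mid 0.77 [281.0, 118.1, 297.1, 185.6] med [0.7075 0.0045 0.0179] ztop 0.023 [730.   8.] [205.  38.] 4.2 [123. 116. 108.]
brush_mid 0.48 [176.5, 235.6, 208.7, 290.9] med [0.3855 0.2845 0.0155] ztop 0.021 [390. 286.] [ 55. 169.] 67.0 [ 44.  72. 116.]
```

```bash
python3 - <<'E'
import cv2,numpy as np
a=cv2.imread('pics/top0.png'); b=cv2.resize(a[90:320,90:440],None,fx=2.25,fy=2.25,interpolation=cv2.INTER_CUBIC); cv2.imwrite('pics/top0c.png',b)
E
```

```text
(no output)
```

View pics/top0c.png

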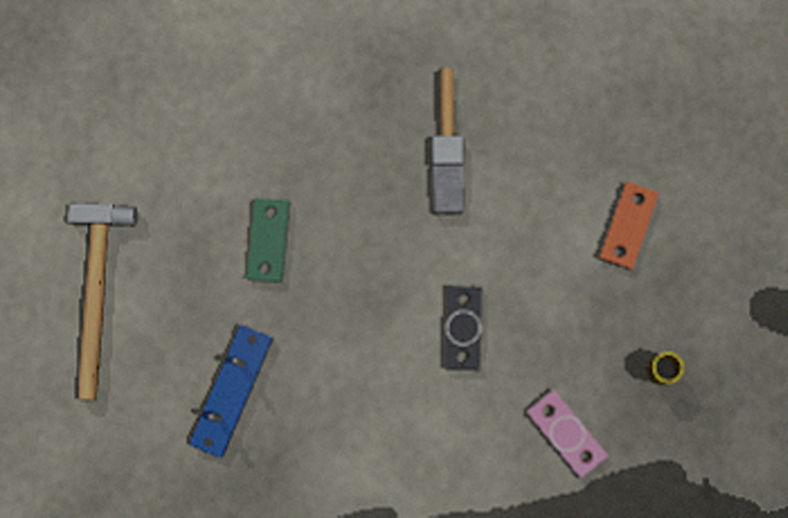

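The top view (crop) shows the jig at (230,390), green plate at (267,240), steel plate with circle at (462,328), copper at (628,226), pipe stub at (667,368), and the pink look-alike at (566,432). The hammer is on the left and the brush at top centre.

```bash
cat >> h.py <<'E'
def plan(pos,yaw_deg,n=None,step=5.5):
    "rows (cm, rad) from measured pose to TCP pos, pointing down, tool x at yaw (mod 180)"
    st=monitor.get_state(); p=np.array(st['tool_pos']); r=R.from_quat(st['eef_rot']); a=np.radians(yaw_deg)
    cand=[R.from_matrix(np.array([[np.cos(b),np.sin(b),0],[np.sin(b),-np.cos(b),0],[0,0,-1]])) for b in (a,a+np.pi)]
    g=min(cand,key=lambda c:(r.inv()*c).magnitude()); w=(r.inv()*g).as_rotvec(); d=np.array(pos)-p
    n=n or max(1,int(np.ceil(max(np.linalg.norm(d)*100/step,np.linalg.norm(w)/.17)))); out=[]
    for k in range(n):
        t=(r*R.from_rotvec(w*k/n)).inv().apply(d/n)*100; out.append([float(x) for x in np.r_[t.round(2),(w/n).round(3)]])
    print('n',n,'at',p.round(4),'w',w.round(3)); [print(o) for o in out]
E
python3 - <<'E'
from h import *
plan([.42,-.25,.30],-5)
E
```

```text
n 8 at [ 0.1594 -0.6043  0.3028] w [ 0.    -0.     0.345]
[4.28, -3.45, 0.03, 0.0, -0.0, 0.043]
[4.13, -3.63, 0.03, 0.0, -0.0, 0.043]
[3.97, -3.81, 0.03, 0.0, -0.0, 0.043]
[3.8, -3.98, 0.03, 0.0, -0.0, 0.043]
[3.62, -4.14, 0.03, 0.0, -0.0, 0.043]
[3.44, -4.29, 0.03, 0.0, -0.0, 0.043]
[3.25, -4.43, 0.03, 0.0, -0.0, 0.043]
[3.06, -4.57, 0.03, 0.0, -0.0, 0.043]
```

Call:
carry_out --motion '[4.3, -3.4, 0, 0, 0, 0.043, 4.1, -3.6, 0, 0, 0, 0.043, 4.0, -3.8, 0, 0, 0, 0.043, 3.8, -4.0, 0, 0, 0, 0.043, 3.6, -4.1, 0, 0, 0, 0.043, 3.4, -4.3, 0, 0, 0, 0.043, 3.3, -4.4, 0, 0, 0, 0.043, 3.1, -4.6, 0, 0, 0, 0.043]' --hand 7.5

```text
clock: 1.8
tool_pos: [0.4217, -0.2494, 0.303]
eef_rot: [0.999, -0.044, 0.0, 0.0]
contact_force: [0.2, -0.5, 0.6]
opening: 0.852
```

```bash
python3 - <<'E'
from h import *
st=monitor.get_state(); s=snapshot('wrist'); print(np.array(s['hand_eye']).round(3)); save(s,'w1.png')
plan([.53,.2,.30],-5)
E
```

```text
[[ 0.001 -0.964 -0.266  0.067]
 [ 1.     0.001 -0.001  0.001]
 [ 0.001 -0.266  0.964 -0.082]
 [ 0.     0.     0.     1.   ]]
n 9 at [ 0.4274 -0.2412  0.303 ] w [-0.005 -0.005  0.011]
[0.76, -4.97, 0.06, -0.001, -0.001, 0.001]
[0.76, -4.98, 0.06, -0.001, -0.001, 0.001]
[0.75, -4.98, 0.06, -0.001, -0.001, 0.001]
[0.75, -4.98, 0.05, -0.001, -0.001, 0.001]
[0.74, -4.98, 0.05, -0.001, -0.001, 0.001]
[0.73, -4.98, 0.05, -0.001, -0.001, 0.001]
[0.73, -4.98, 0.04, -0.001, -0.001, 0.001]
[0.72, -4.98, 0.04, -0.001, -0.001, 0.001]
[0.71, -4.98, 0.04, -0.001, -0.001, 0.001]
```

View pics/w1.png

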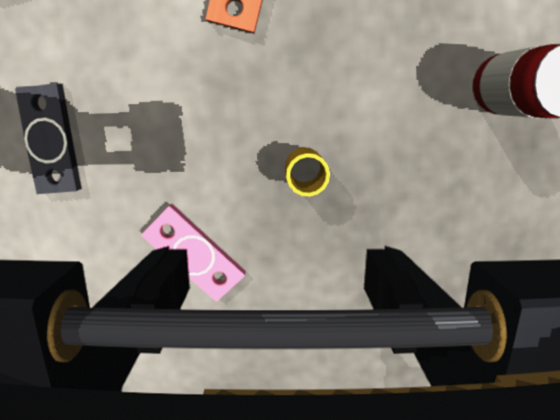

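The wrist view shows the stub at (308,174), the steel plate at (47,140) and the pink look-alike at (193,253). Image up is tool +x.

Call:
carry_out --motion '[0.8, -5.6, 0, 0, 0, 0, 0.8, -5.6, 0, 0, 0, 0, 0.8, -5.6, 0, 0, 0, 0, 0.8, -5.6, 0, 0, 0, 0, 0.8, -5.6, 0, 0, 0, 0, 0.8, -5.6, 0, 0, 0, 0, 0.8, -5.6, 0, 0, 0, 0, 0.8, -5.6, 0, 0, 0, 0]'

```text
clock: 2.85
tool_pos: [0.5233, 0.1917, 0.3029]
eef_rot: [0.999, -0.043, 0.0, 0.0]
contact_force: [0.8, 0.8, 0.7]
opening: 0.856
```

```bash
cat >> h.py <<'E'
def look(n=None,pre=3):
    for _ in range(pre): s=snapshot('wrist')   # let the arm settle
    st=monitor.get_state(); s=snapshot('wrist')
    if n: save(s,n)
    return s,T_wc(s,st),st
def plate(s,T,t,pink=False):
    "hole-based + mask-based measure of plate top"
    for m in finder.masks_of(s,t)[:2]:
        M=m['pixels'].astype(np.uint8); v,u=np.nonzero(M)
        if len(u)<200: continue
        P=cloud(s,T,np.c_[u,v]); z=np.median(P[:,2])
        cs,_=cv2.findContours(cv2.morphologyEx(M,cv2.MORPH_CLOSE,np.ones((5,5))),cv2.RETR_EXTERNAL,cv2.CHAIN_APPROX_NONE)
        c=max(cs,key=cv2.contourArea).reshape(-1,2); Q=onplane(s,T,c,z)
        a=cv2.minAreaRect((Q[:,:2]*1000).astype(np.float32)); B=cv2.boxPoints(a); e=max((B[1]-B[0],B[2]-B[1]),key=np.linalg.norm)
        yaw=(np.degrees(np.arctan2(e[1],e[0]))+90)%180-90
        print(t,round(m['p'],2),m['extent'],'z',z.round(4),'ctr',np.round(a[0],1),np.round(a[1],1),'yaw',yaw.round(1),s['frame'][v,u].mean(0).round())
E
python3 - <<'E'
from h import *
s,T,st=look('w2.png'); print(st['tool_pos'])
plate(s,T,'packer_center')
E
```

```text
[0.52281774 0.19408418 0.30251839]
packer_center 0.64 [193.1, 44.6, 246.8, 162.3] z 0.0125 ctr [591.8 243.1] [ 47.9 109.4] yaw -4.0 [ 79. 148. 114.]
```

View pics/w2.png

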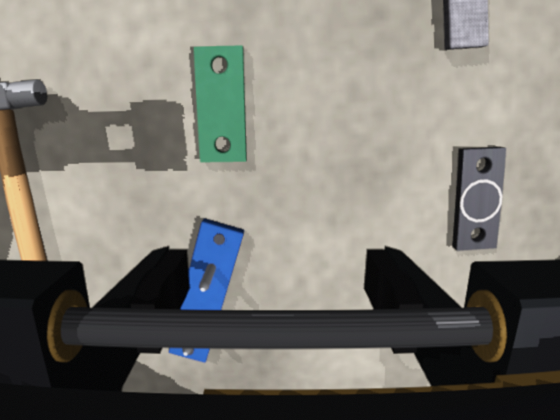

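Green plate at (219,103). The jig is at (207,290), partly behind the gripper. Next I go down to grasp green.

```bash
python3 - <<'E'
from h import *
plan([.592,.243,.11],-4)
E
```

```text
n 4 at [0.5228 0.1893 0.3025] w [ 0.001  0.    -0.016]
[1.61, -1.49, 4.81, 0.0, 0.0, -0.004]
[1.62, -1.48, 4.81, 0.0, 0.0, -0.004]
[1.62, -1.48, 4.81, 0.0, 0.0, -0.004]
[1.63, -1.47, 4.81, 0.0, 0.0, -0.004]
```

Call:
carry_out --motion '[1.6, -1.4, 4.8, 0, 0, -0.004, 1.6, -1.4, 4.8, 0, 0, -0.004, 1.6, -1.4, 4.8, 0, 0, -0.004, 1.6, -1.3, 4.7, 0, 0, -0.004, 0, 0, 0, 0, 0, 0, 0, 0, 0, 0, 0, 0]'

```text
clock: 3.85
tool_pos: [0.5916, 0.2379, 0.1131]
eef_rot: [0.999, -0.036, 0.001, 0.0]
contact_force: [-0.0, -0.1, 0.2]
opening: 0.852
```

```bash
python3 - <<'E'
from h import *
for i in range(6):
    s=snapshot('wrist'); st=monitor.get_state(); print(st['clock'],st['tool_pos'].round(4),np.abs(st['qd']).max().round(4))
save(s,'w3.png'); T=T_wc(s,st); plate(s,T,'packer_center')
E
```

```text
3.9 [0.5919 0.2384 0.1139] 0.0164
3.95 [0.592  0.2387 0.1142] 0.0078
4.0 [0.5919 0.2391 0.1142] 0.0051
4.05 [0.5919 0.2393 0.1141] 0.0097
4.1 [0.5917 0.2395 0.1137] 0.0109
4.15 [0.5916 0.2396 0.1134] 0.0116
packer_center 0.86 [218.0, 125.9, 315.5, 308.5] z 0.0121 ctr [597.9 243.3] [46.7 98.7] yaw -3.8 [ 57. 105.  80.]
```

Call:
carry_out --motion '[0, -0.3, 2.3, 0, 0, 0, 0, 0, 2.2, 0, 0, 0, 0, 0, 0, 0, 0, 0]'

```text
clock: 4.58
tool_pos: [0.5911, 0.2427, 0.0648]
eef_rot: [0.999, -0.035, -0.0, 0.0]
contact_force: [0.3, -0.1, -0.5]
opening: 0.857
```

Call:
carry_out --motion '[0, 0, 0, 0, 0, 0, 0, 0, 0, 0, 0, 0, 0, 0, 0, 0, 0, 0, 0, 0, 0, 0, 0, 0, 0, 0, 0, 0, 0, 0, 0, 0, 0, 0, 0, 0]' --hand 3.5 --grip_force 40

```text
clock: 5.32
tool_pos: [0.5909, 0.2424, 0.0664]
eef_rot: [0.999, -0.035, -0.0, 0.0]
contact_force: [-0.5, -0.9, -4.2]
opening: 0.517
```

Call:
carry_out --motion '[0, 0, -4, 0, 0, 0, 0, 0, -5, 0, 0, 0, 0, 0, -5, 0, 0, 0, 0, 0, -5, 0, 0, 0, 0, 0, 0, 0, 0, 0]'

```text
clock: 5.95
tool_pos: [0.5934, 0.2432, 0.2609]
eef_rot: [0.999, -0.035, 0.004, -0.002]
contact_force: [0.1, -0.4, -4.3]
opening: 0.516
```

```bash
python3 - <<'E'
from h import *
s,T,st=look('w4.png',1); print(st['tool_pos'],st['opening'],st['contact_force'])
plan([.33,.28,.26],-24)
E
```

```text
[0.59167587 0.2426226  0.25799127] 0.5160382568973664 [-0.58872815 -0.25543909 -4.78764509]
n 5 at [0.5905 0.2422 0.256 ] w [0.001 0.001 0.349]
[-5.25, -0.39, -0.07, 0.0, 0.0, 0.07]
[-5.26, -0.02, -0.07, 0.0, 0.0, 0.07]
[-5.25, 0.35, -0.07, 0.0, 0.0, 0.07]
[-5.22, 0.71, -0.08, 0.0, 0.0, 0.07]
[-5.15, 1.07, -0.08, 0.0, 0.0, 0.07]
```

View pics/w4.png

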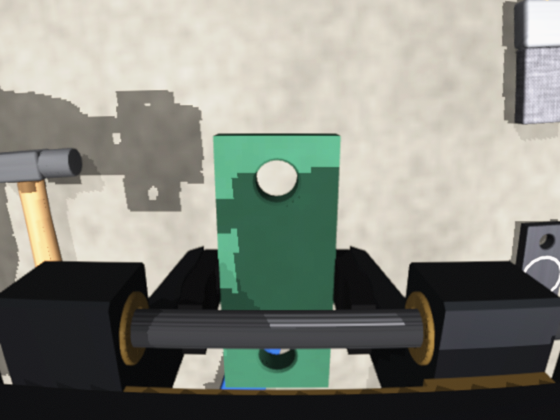

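The plate is held level and square, with holes at (277,178) and (276,355). Next I move back from the jig to see it.

```bash
python3 - <<'E'
from h import *
plan([.31,.32,.29],-24)
E
```

```text
n 6 at [0.5905 0.2422 0.256 ] w [0.001 0.001 0.349]
[-4.76, -0.96, -0.56, 0.0, 0.0, 0.058]
[-4.8, -0.69, -0.56, 0.0, 0.0, 0.058]
[-4.83, -0.41, -0.56, 0.0, 0.0, 0.058]
[-4.85, -0.13, -0.56, 0.0, 0.0, 0.058]
[-4.85, 0.16, -0.56, 0.0, 0.0, 0.058]
[-4.83, 0.44, -0.56, 0.0, 0.0, 0.058]
```

Call:
carry_out --motion '[-4.8, -1, -0.6, 0, 0, 0.058, -4.8, -0.7, -0.6, 0, 0, 0.058, -4.8, -0.4, -0.6, 0, 0, 0.058, -4.8, -0.1, -0.6, 0, 0, 0.058, -4.8, 0.2, -0.6, 0, 0, 0.058, -4.8, 0.4, -0.6, 0, 0, 0.058, 0, 0, 0, 0, 0, 0, 0, 0, 0, 0, 0, 0]'

```text
clock: 7.05
tool_pos: [0.3116, 0.3196, 0.2916]
eef_rot: [0.978, -0.207, -0.0, 0.001]
contact_force: [-0.5, -0.0, -4.6]
opening: 0.513
```

```bash
python3 - <<'E'
from h import *
s,T,st=look('w5.png',4); print(st['tool_pos'],st['eef_rot'])
np.savez('w5.npz',T=T,K=K(s),D=s['D'],rz=s['range_z'])
E
```

```text
[0.31310166 0.31911426 0.29226261] [ 9.77920442e-01 -2.08977010e-01  9.33868180e-05  4.57080532e-04]
```

View pics/w5.png

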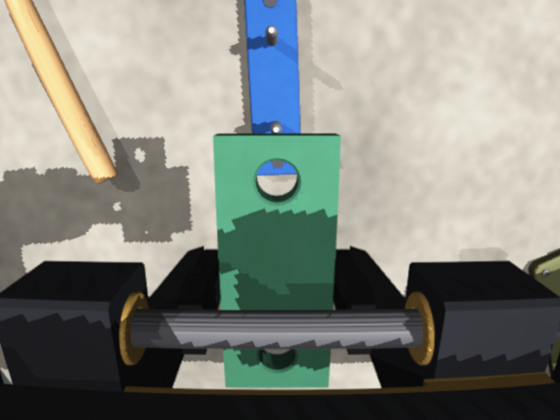

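Pin tops show at (271,29) and (276,127) ahead of the held plate, lined up with it.

```bash
cat >> h.py <<'E'
def jig(s,T,uvs=((260,15),(285,15),(285,140),(260,140)),box=None):
    h,w=s['range_z'].shape; v,u=np.mgrid[0:h,0:w]; v,u=v.ravel(),u.ravel(); ok=s['range_z'].ravel()>0; u,v=u[ok],v[ok]
    P=cloud(s,T,np.c_[u,v]); c=s['frame'][v,u].astype(int)
    b=(c[:,2]>c[:,0]+40)&(c[:,2]>c[:,1]+25)&(abs(P[:,2]-.016)<.005); Q=P[b]; a=cv2.minAreaRect((Q[:,:2]*1000).astype(np.float32)); print('bar',a,'z',np.median(Q[:,2]))
    poly=cv2.boxPoints((a[0],a[1],a[2])).astype(np.float32); 
    ins=np.array([cv2.pointPolygonTest(poly,(float(x),float(y)),False)>=0 for x,y in P[:,:2]*1000]); 
    k=ins&(P[:,2]>.04)&(P[:,2]<.075); return u[k],v[k],P[k]
E
python3 - <<'E'
from h import *
s,T,st=look(None,0); u,v,P=jig(s,T); print(len(P))
for lo,hi in((0,80),(80,200)):
    k=(v>=lo)&(v<hi)&(u>240)&(u<300)
    if k.any(): print('pin',P[k].mean(0).round(4),P[k][:,2].max(),k.sum(),u[k].mean(),v[k].min(),v[k].max())
Rt=T
tips=onplane(s,T,[(271,30),(276,128)],.066)
print(tips.round(4)); d=tips[0]-tips[1]; print(np.linalg.norm(d),np.degrees(np.arctan2(d[1],d[0])),tips.mean(0))
# plate in tool frame: hole & edges, top surface at tool z .054
st=monitor.get_state(); he=np.array(s['hand_eye'])
def tool(uv,zt):
    r=rays(s,uv)@he[:3,:3].T; return he[:3,3]+r*((zt-he[2,3])/r[:,2])[:,None]
print(tool([(277,177),(214,134.5),(339,134.5),(225,386),(329,386)],.054).round(4))
print(cloud(s,he,[(225,150),(330,150),(235,375),(320,375)]).round(4))
E
```

```text
bar ((385.09613037109375, 288.33074951171875), (46.08706283569336, 158.33665466308594), 68.4208984375) z 0.016471386343983235
283
pin [0.4244 0.2729 0.0595] 0.06813369971985034 171 271.2631578947368 25 41
pin [0.356  0.2997 0.0622] 0.06791222136021846 112 275.60714285714283 122 132
[[0.4256 0.2725 0.066 ]
 [0.3557 0.2996 0.066 ]]
0.07501213650929232 -21.156147214015036 [0.39063669 0.28601577 0.066     ]
[[ 0.0406  0.001   0.054 ]
 [ 0.0562 -0.0216  0.054 ]
 [ 0.0562  0.0233  0.054 ]
 [-0.0538 -0.022   0.054 ]
 [-0.0538  0.0243  0.054 ]]
[[ 0.0505 -0.0179  0.0544]
 [ 0.0508  0.0201  0.0526]
 [-0.0471 -0.0172  0.0533]
 [-0.0474  0.02    0.0537]]
```

```bash
python3 - <<'E'
from h import *
plan([.3896,.2874,.15],-21.3,4)
E
```

```text
n 4 at [0.3129 0.3193 0.2925] w [ 0.    -0.    -0.049]
[2.08, -0.06, 3.56, 0.0, -0.0, -0.012]
[2.08, -0.03, 3.56, 0.0, -0.0, -0.012]
[2.08, -0.0, 3.56, 0.0, -0.0, -0.012]
[2.08, 0.02, 3.56, 0.0, -0.0, -0.012]
```

Call:
carry_out --motion '[2.1, -0.05, 3.5, 0, 0, -0.012, 2.1, 0, 3.5, 0, 0, -0.012, 2.1, 0, 3.5, 0, 0, -0.012, 2.0, 0, 3.5, 0, 0, -0.012, 0, 0, 0, 0, 0, 0, 0, 0, 0, 0, 0, 0]'

```text
clock: 8.1
tool_pos: [0.3884, 0.2884, 0.1533]
eef_rot: [0.983, -0.184, -0.0, -0.0]
contact_force: [0.0, 0.3, -4.5]
opening: 0.515
```

```bash
python3 - <<'E'
from h import *
s,T,st=look('w6.png',4); print(st['tool_pos'],st['eef_rot'])
plan([.3896,.2874,.09],-21.3,3)
E
```

```text
[0.3883098  0.289002   0.15386475] [ 9.83028746e-01 -1.83449040e-01  4.89346839e-04 -8.33450798e-04]
n 3 at [0.3883 0.2889 0.1537] w [-0.002 -0.001  0.003]
[0.06, 0.04, 2.12, -0.001, -0.0, 0.001]
[0.06, 0.03, 2.12, -0.001, -0.0, 0.001]
[0.06, 0.03, 2.12, -0.001, -0.0, 0.001]
```

View pics/w6.png

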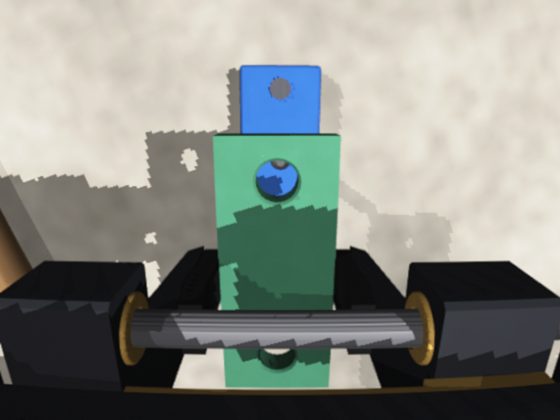

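The far pin tip shows in the far hole at about (281,161), and the bar end is visible straight ahead.

```bash
python3 - <<'E'
from h import *
s,T,st=look(None,0)
W2C=np.linalg.inv(T); 
for p in [(.4256,.2725,.066),(.4257,.2728,.05)]:
    print(cv2.projectPoints(np.array([p]),cv2.Rodrigues(W2C[:3,:3])[0],W2C[:3,3],K(s),np.array(s['D'],float))[0].ravel())
print(onplane(s,T,[(281,160)],.066))
Q=onplane(s,T,[(240,67),(320,66.5)],.016);print('bar end',Q,Q.mean(0), 'ctr',Q.mean(0)[:2]-.085*np.array([np.cos(np.radians(-21.3)),np.sin(np.radians(-21.3))]))
E
```

```text
[279.136631   162.41320851]
[278.34815552 157.42199199]
[[0.4263277  0.27131372 0.066     ]]
bar end [[0.47630629 0.27615756 0.016     ]
 [0.46050852 0.23442025 0.016     ]] [0.4684074 0.2552889 0.016    ] ctr [0.38921365 0.28616526]
```

Call:
carry_out --motion '[0.18, 0.14, 0.5, -0.002, 0, 0, 0, 0, 0.7, 0, 0, 0, 0, 0, 0.7, 0, 0, 0, 0, 0, 0.8, 0, 0, 0, 0, 0, 0.8, 0, 0, 0, 0, 0, 0, 0, 0, 0]'

```text
clock: 9.15
tool_pos: [0.3894, 0.2859, 0.1169]
eef_rot: [0.983, -0.184, -0.001, 0.002]
contact_force: [0.3, -0.2, -5.1]
opening: 0.517
```

Call:
carry_out --motion '[0, 0, 0.8, 0, 0, 0, 0, 0, 0.8, 0, 0, 0, 0, 0, 0.8, 0, 0, 0, 0, 0, 0.8, 0, 0, 0, 0, 0, 0.2, 0, 0, 0, 0, 0, 0, 0, 0, 0]'

```text
clock: 9.9
tool_pos: [0.3896, 0.286, 0.0835]
eef_rot: [0.983, -0.184, -0.0, 0.001]
contact_force: [-0.3, 0.1, -4.5]
opening: 0.517
```

Call:
carry_out --motion '[0, 0, 0.1, 0, 0, 0, 0, 0, 0, 0, 0, 0, 0, 0, 0, 0, 0, 0, 0, 0, 0, 0, 0, 0]' --hand 7.5

```text
clock: 10.4
tool_pos: [0.3898, 0.2862, 0.0829]
eef_rot: [0.983, -0.184, -0.0, 0.001]
contact_force: [-0.0, -1.3, -1.0]
opening: 0.85
```

Call:
carry_out --motion '[0, 0, -2, 0, 0, 0, 0, 0, -4, 0, 0, 0, 0, 0, -5, 0, 0, 0, 0, 0, -5, 0, 0, 0, 0, 0, 0, 0, 0, 0]'

```text
clock: 11.02
tool_pos: [0.3911, 0.2873, 0.2458]
eef_rot: [0.983, -0.184, 0.002, -0.002]
contact_force: [0.5, 0.1, -1.9]
opening: 0.847
```

```bash
python3 - <<'E'
from h import *
s,T,st=look('w7.png',1); print(st['tool_pos'],st['contact_force'])
plate(s,T,'packer_center')
print('A');plan([.48,.04,.25],-19); print('B direct'); plan([.55,-.21,.25],-19)
E
```

```text
[0.39017395 0.28685812 0.24398115] [0.98050451 0.52340571 0.02861893]
packer_center 0.62 [246.3, 115.5, 307.9, 250.3] z 0.0285 ctr [390.2 284.6] [ 47.1 111.6] yaw -21.6 [ 76. 142. 111.]
A
n 5 at [0.3892 0.2862 0.242 ] w [ 0.003  0.001 -0.038]
[3.47, 3.93, -0.15, 0.001, 0.0, -0.008]
[3.44, 3.96, -0.15, 0.001, 0.0, -0.008]
[3.41, 3.99, -0.15, 0.001, 0.0, -0.008]
[3.38, 4.01, -0.16, 0.001, 0.0, -0.008]
[3.35, 4.04, -0.16, 0.001, 0.0, -0.008]
B direct
n 10 at [0.3892 0.2862 0.242 ] w [ 0.003  0.001 -0.038]
[3.29, 4.04, -0.07, 0.0, 0.0, -0.004]
[3.28, 4.06, -0.07, 0.0, 0.0, -0.004]
[3.26, 4.07, -0.07, 0.0, 0.0, -0.004]
[3.25, 4.08, -0.07, 0.0, 0.0, -0.004]
[3.23, 4.09, -0.07, 0.0, 0.0, -0.004]
[3.22, 4.11, -0.08, 0.0, 0.0, -0.004]
[3.2, 4.12, -0.08, 0.0, 0.0, -0.004]
[3.18, 4.13, -0.08, 0.0, 0.0, -0.004]
[3.17, 4.14, -0.08, 0.0, 0.0, -0.004]
[3.15, 4.16, -0.08, 0.0, 0.0, -0.004]
```

View pics/w7.png

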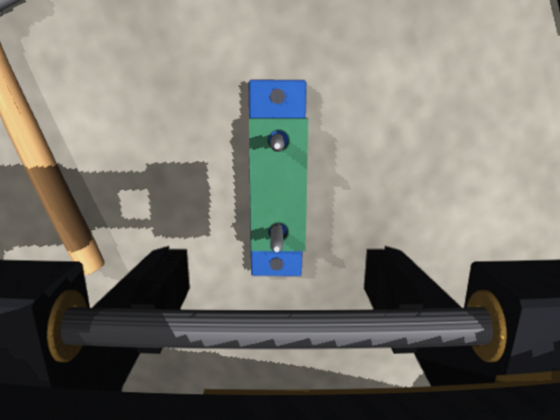

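The green plate is fully down on the jig with both pins through, at (278,147) and (278,247). Next is copper.

Call:
carry_out --motion '[4.1, 4.4, 0, 0, 0, -0.005, 4.1, 4.4, 0, 0, 0, -0.005, 4.1, 4.4, 0, 0, 0, -0.005, 4.1, 4.4, 0, 0, 0, -0.005, 4.1, 4.4, 0, 0, 0, -0.005, 4.1, 4.4, 0, 0, 0, -0.005, 4.1, 4.4, 0, 0, 0, -0.005, 3.6, 4.4, 0, 0, 0, -0.005]'

```text
clock: 12.18
tool_pos: [0.5711, -0.1573, 0.2412]
eef_rot: [0.986, -0.164, -0.002, 0.001]
contact_force: [1.1, 0.8, -0.5]
opening: 0.851
```

```bash
python3 - <<'E'
from h import *
st=monitor.get_state(); print(st['tool_pos']); plan([.55,-.215,.25],-18)
E
```

```text
[ 0.57111946 -0.15733225  0.24116662]
n 2 at [ 0.5711 -0.1573  0.2412] w [ 0.002  0.004 -0.016]
[-0.07, 3.07, -0.44, 0.001, 0.002, -0.008]
[-0.09, 3.07, -0.44, 0.001, 0.002, -0.008]
```

Call:
carry_out --motion '[-0.5, 3.2, -0.5, 0, 0, -0.008, -0.5, 3.2, -0.5, 0, 0, -0.008, 0, 0, 0, 0, 0, 0, 0, 0, 0, 0, 0, 0]'

```text
clock: 12.68
tool_pos: [0.5413, -0.2116, 0.2522]
eef_rot: [0.988, -0.156, -0.001, 0.0]
contact_force: [0.7, 0.3, -0.4]
opening: 0.85
```

```bash
python3 - <<'E'
from h import *
s,T,st=look('w8.png',4); print(st['tool_pos']); plate(s,T,'chill_center')
plan([.614,-.237,.11],-17.5)
E
```

```text
[ 0.5417922  -0.211433    0.25304832]
chill_center 0.63 [246.9, 16.9, 310.3, 155.8] z 0.0125 ctr [ 614.6 -237.5] [ 47.1 110.4] yaw -19.6 [231. 139.  94.]
n 3 at [ 0.5417 -0.212   0.2534] w [ 0.002  0.    -0.007]
[2.55, 0.04, 4.78, 0.001, 0.0, -0.002]
[2.55, 0.05, 4.78, 0.001, 0.0, -0.002]
[2.55, 0.06, 4.78, 0.001, 0.0, -0.002]
```

Call:
carry_out --motion '[1.95, 0.05, 3.7, 0, 0, 0.008, 1.95, 0, 3.7, 0, 0, 0.008, 1.9, 0, 3.8, 0, 0, 0.008, 1.9, 0, 3.8, 0, 0, 0.006, 0, 0, 1.5, 0, 0, 0, 0, 0, 1.5, 0, 0, 0, 0, 0, 0.6, 0, 0, 0, 0, 0, 0, 0, 0, 0]'

```text
clock: 13.98
tool_pos: [0.6138, -0.2384, 0.0681]
eef_rot: [0.985, -0.171, -0.0, 0.001]
contact_force: [0.3, 0.3, 0.8]
opening: 0.849
```

```bash
python3 - <<'E'
from h import *
plan([.6146,-.2375,.067],-19.6,1)
E
```

```text
n 1 at [ 0.6138 -0.2384  0.0681] w [ 0.002 -0.    -0.002]
[0.04, -0.11, 0.11, 0.002, -0.0, -0.002]
```

Close, lift, and head back toward the jig viewpoint.

Call:
carry_out --motion '[0, 0, 0.1, 0, 0, 0, 0, 0, 0, 0, 0, 0, 0, 0, 0, 0, 0, 0, 0, 0, 0, 0, 0, 0, 0, 0, 0, 0, 0, 0, 0, 0, 0, 0, 0, 0]' --hand 3.5

```text
clock: 14.72
tool_pos: [0.6146, -0.2376, 0.067]
eef_rot: [0.985, -0.171, 0.0, 0.0]
contact_force: [0.7, 4.2, 5.0]
opening: 0.521
```

Call:
carry_out --motion '[0, 0, -4, 0, 0, 0, 0, 0, -5, 0, 0, 0, 0, 0, -5, 0, 0, 0, 0, 0, -5, 0, 0, 0]'

```text
clock: 15.22
tool_pos: [0.6125, -0.239, 0.2565]
eef_rot: [0.985, -0.172, -0.002, 0.002]
contact_force: [1.1, 0.0, -5.5]
opening: 0.516
```

```bash
python3 - <<'E'
from h import *
st=monitor.get_state(); print(st['tool_pos'],st['opening'],st['contact_force']); plan([.45,.16,.26],-21.3); 
E
```

```text
[ 0.61248247 -0.23904186  0.25654562] 0.5161269047248306 [ 1.11747759  0.01774528 -5.47889398]
n 8 at [ 0.6125 -0.239   0.2565] w [0.004 0.003 0.026]
[-3.6, -4.01, -0.05, 0.001, 0.0, 0.003]
[-3.61, -3.99, -0.05, 0.001, 0.0, 0.003]
[-3.63, -3.98, -0.05, 0.001, 0.0, 0.003]
[-3.64, -3.97, -0.05, 0.001, 0.0, 0.003]
[-3.65, -3.96, -0.05, 0.001, 0.0, 0.003]
[-3.67, -3.95, -0.04, 0.001, 0.0, 0.003]
[-3.68, -3.93, -0.04, 0.001, 0.0, 0.003]
[-3.69, -3.92, -0.04, 0.001, 0.0, 0.003]
```

Call:
carry_out --motion '[-3.6, -4, 0, 0, 0, 0.003, -3.6, -4, 0, 0, 0, 0.003, -3.6, -4, 0, 0, 0, 0.003, -3.6, -4, 0, 0, 0, 0.003, -3.6, -4, 0, 0, 0, 0.003, -3.7, -4, 0, 0, 0, 0.003, -3.7, -3.9, 0, 0, 0, 0.003, -3.7, -3.9, 0, 0, 0, 0.003]'

```text
clock: 16.23
tool_pos: [0.4507, 0.1614, 0.2552]
eef_rot: [0.983, -0.184, -0.0, 0.002]
contact_force: [0.6, 1.2, -4.9]
opening: 0.517
```

```bash
python3 - <<'E'
from h import *
plan([.3895,.2869,.165],-21.3); 
E
```

```text
n 4 at [0.4507 0.1614 0.2552] w [0.004 0.    0.002]
[-2.56, -2.38, 2.25, 0.001, 0.0, 0.001]
[-2.56, -2.38, 2.25, 0.001, 0.0, 0.001]
[-2.56, -2.38, 2.25, 0.001, 0.0, 0.001]
[-2.56, -2.37, 2.25, 0.001, 0.0, 0.001]
```

Call:
carry_out --motion '[-2.6, -2.4, 0.4, 0, 0, 0, -2.6, -2.4, 1.5, 0, 0, 0, -2.5, -2.3, 3.4, 0, 0, 0, -2.5, -2.3, 4.1, 0, 0, 0, 0, 0, 0, 0, 0, 0, 0, 0, 0, 0, 0, 0]'

```text
clock: 16.98
tool_pos: [0.3907, 0.2841, 0.1613]
eef_rot: [0.983, -0.184, 0.0, 0.002]
contact_force: [-0.0, 0.2, -5.0]
opening: 0.517
```

```bash
cat >> h.py <<'E'
def held(s,st,zt=.0537):
    "held plate in tool frame from far edge/side edges of a region grow at its top height"
    he=np.array(s['hand_eye']); h,w=s['range_z'].shape; v,u=np.mgrid[100:262,190:370]; v,u=v.ravel(),u.ravel()
    ok=s['range_z'][v,u]>0; u,v=u[ok],v[ok]; P=cloud(s,he,np.c_[u,v]); k=(abs(P[:,2]-zt)<.006); u,v=u[k],v[k]
    M=np.zeros((h,w),np.uint8); M[v,u]=1; r=rays(s,np.c_[u,v])@he[:3,:3].T; X=he[:3,3]+r*((zt-he[2,3])/r[:,2])[:,None]
    f=(X[:,0]>.03); ys=[(X[(abs(X[:,0]-x)<.003),1].min(),X[(abs(X[:,0]-x)<.003),1].max()) for x in (.02,.05)]
    print('zmed',np.median(P[k][:,2]).round(4),'far edge x',X[:,0].max().round(4),'-> ctr x',(X[:,0].max()-.055).round(4),'sides',np.round(ys,4))
E
python3 - <<'E'
from h import *
s,T,st=look('w9.png',4); print(st['tool_pos'],st['eef_rot']); held(s,st)
a=np.radians(-21.3); print('TCP wanted by jig(.3905,.2855) at z .09'); plan([.3895,.2869,.09],-21.3,1)
E
```

```text
[0.39125014 0.28446014 0.16246326] [ 9.82907958e-01 -1.84094871e-01  6.39369634e-04  7.85088694e-04]
zmed 0.0545 far edge x 0.0557 -> ctr x 0.0007 sides [[-0.022   0.0238]
 [-0.0221  0.0239]]
TCP wanted by jig(.3905,.2855) at z .09
n 1 at [0.3911 0.2847 0.1624] w [ 0.001 -0.001  0.002]
[-0.24, -0.15, 7.24, 0.001, -0.001, 0.002]
```

View pics/w9.png

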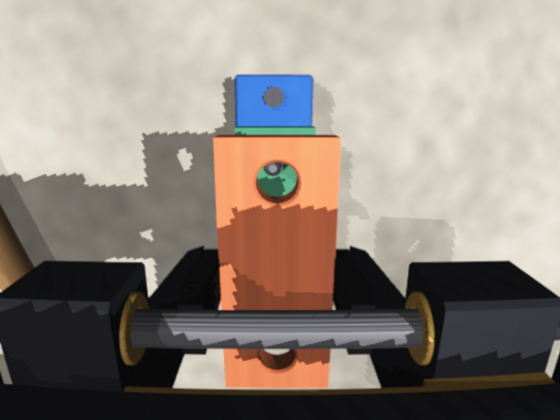

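Copper is held square, with the pin tip in the far hole at (272,166). It needs a small shift and then I can lower it.

Call:
carry_out --motion '[-0.19, -0.12, 0.8, 0, 0, 0, 0, 0, 0.8, 0, 0, 0, 0, 0, 0.8, 0, 0, 0, 0, 0, 0.8, 0, 0, 0, 0, 0, 0.8, 0, 0, 0, 0, 0, 0, 0, 0, 0]'

```text
clock: 17.98
tool_pos: [0.3886, 0.2869, 0.121]
eef_rot: [0.983, -0.183, -0.001, 0.002]
contact_force: [0.8, -0.1, -4.2]
opening: 0.515
```

Call:
carry_out --motion '[0.1, 0.03, 0.7, 0, 0, 0, 0, 0, 0.7, 0, 0, 0, 0, 0, 0.7, 0, 0, 0, 0, 0, 0.5, 0, 0, 0, 0, 0, 0, 0, 0, 0]'

```text
clock: 18.6
tool_pos: [0.3896, 0.2864, 0.0954]
eef_rot: [0.983, -0.183, -0.0, 0.001]
contact_force: [-0.7, 1.6, -4.2]
opening: 0.515
```

Call:
carry_out --motion '[0, 0, 0.1, 0, 0, 0, 0, 0, 0, 0, 0, 0, 0, 0, 0, 0, 0, 0, 0, 0, 0, 0, 0, 0]' --hand 7.5

```text
clock: 19.1
tool_pos: [0.3898, 0.2865, 0.0949]
eef_rot: [0.983, -0.183, -0.0, 0.001]
contact_force: [0.6, -0.5, -0.2]
opening: 0.852
```

Call:
carry_out --motion '[0, 0, -2, 0, 0, 0, 0, 0, -4, 0, 0, 0, 0, 0, -5, 0, 0, 0, 0, 0, -4, 0, 0, 0, 0, 0, 0, 0, 0, 0]'

```text
clock: 19.73
tool_pos: [0.3909, 0.2875, 0.2472]
eef_rot: [0.983, -0.183, 0.002, -0.001]
contact_force: [-0.1, 0.2, -0.1]
opening: 0.853
```

```bash
python3 - <<'E'
from h import *
s,T,st=look('w10.png',1); print(st['tool_pos']); plate(s,T,'chill_center')
plan([.41,.0,.25],-2,8)
E
```

```text
[0.390055   0.28708654 0.24567215]
chill_center 0.9 [246.6, 119.4, 311.3, 254.4] z 0.0406 ctr [389.5 285.4] [ 47.4 110.4] yaw -21.0 [225. 131.  88.]
n 8 at [0.3892 0.2865 0.2439] w [ 0.003  0.001 -0.333]
[1.53, 3.25, -0.07, 0.0, 0.0, -0.042]
[1.39, 3.31, -0.07, 0.0, 0.0, -0.042]
[1.26, 3.36, -0.07, 0.0, 0.0, -0.042]
[1.11, 3.41, -0.07, 0.0, 0.0, -0.042]
[0.97, 3.46, -0.07, 0.0, 0.0, -0.042]
[0.83, 3.49, -0.07, 0.0, 0.0, -0.042]
[0.68, 3.53, -0.07, 0.0, 0.0, -0.042]
[0.53, 3.55, -0.07, 0.0, 0.0, -0.042]
```

Copper is seated: top at 40.6 mm, centred, yaw -21. Now steel.

Call:
carry_out --motion '[1.5, 3.3, 0, 0, 0, -0.042, 1.4, 3.3, 0, 0, 0, -0.042, 1.3, 3.4, 0, 0, 0, -0.042, 1.1, 3.4, 0, 0, 0, -0.042, 1.0, 3.5, 0, 0, 0, -0.042, 0.8, 3.5, 0, 0, 0, -0.042, 0.7, 3.5, 0, 0, 0, -0.042, 0, 3.5, 0, 0, 0, -0.042]'

```text
clock: 20.88
tool_pos: [0.4052, -0.0009, 0.244]
eef_rot: [1.0, -0.015, -0.002, 0.001]
contact_force: [0.5, -0.1, -0.4]
opening: 0.85
```

```bash
python3 - <<'E'
from h import *
s,T,st=look('w11.png',4); print(st['tool_pos']); plate(s,T,'foot_center')
E
```

```text
[4.05037299e-01 3.12106544e-05 2.44309111e-01]
foot_center 0.71 [267.1, 22.9, 326.3, 163.8] z 0.0125 ctr [475.6 -17.8] [ 46.3 110.4] yaw -0.9 [100.  99. 105.]
foot_center 0.69 [386.5, 185.7, 484.7, 299.4] z 0.0124 ctr [ 340.7 -151. ] [114.8  46.8] yaw 39.6 [224. 187. 215.]
```

View pics/w11.png

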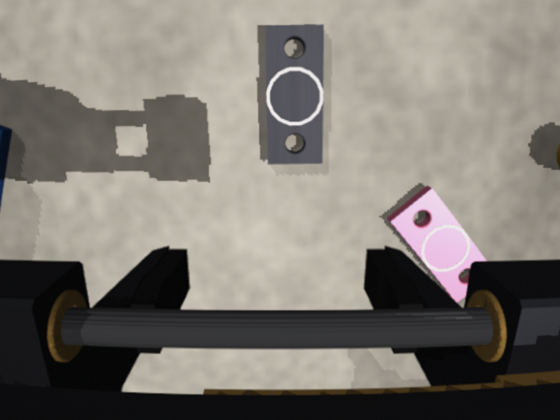

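The steel plate is at (295,97) with its circle up. The pink look-alike is at (435,245), clear of the approach.

```bash
python3 - <<'E'
from h import *
s,T,st=look(None,0); Q=onplane(s,T,[(295,97),(294,47),(294.5,142.5)],.012); print(Q.round(4)); d=Q[1]-Q[2]; print(np.degrees(np.arctan2(d[1],d[0])))
plan([.4755,-.018,.105],-1.5,4)
E
```

```text
[[ 0.4757 -0.0165  0.012 ]
 [ 0.5144 -0.0165  0.012 ]
 [ 0.4389 -0.0154  0.012 ]]
-0.8507098530143808
n 4 at [0.4056 0.0015 0.2448] w [ 0.001  0.001 -0.004]
[1.77, 0.43, 3.49, 0.0, 0.0, -0.001]
[1.77, 0.43, 3.49, 0.0, 0.0, -0.001]
[1.76, 0.44, 3.49, 0.0, 0.0, -0.001]
[1.76, 0.44, 3.49, 0.0, 0.0, -0.001]
```

Call:
carry_out --motion '[1.8, 0.4, 3.5, 0, 0, 0, 1.8, 0.4, 3.5, 0, 0, 0, 1.7, 0.4, 3.5, 0, 0, 0, 1.7, 0.4, 3.5, 0, 0, 0, 0, 0, 1.7, 0, 0, 0, 0, 0, 1.6, 0, 0, -0.008, 0, 0, 0.5, 0, 0, 0, 0, 0, 0, 0, 0, 0]'

```text
clock: 22.22
tool_pos: [0.4746, -0.0181, 0.0676]
eef_rot: [1.0, -0.012, -0.0, 0.001]
contact_force: [0.7, 0.1, -0.5]
opening: 0.853
```

Call:
carry_out --motion '[0, 0, 0, 0, 0, 0, 0, 0, 0, 0, 0, 0, 0, 0, 0, 0, 0, 0, 0, 0, 0, 0, 0, 0, 0, 0, 0, 0, 0, 0, 0, 0, 0, 0, 0, 0]' --hand 3.5

```text
clock: 22.98
tool_pos: [0.4752, -0.0179, 0.0676]
eef_rot: [1.0, -0.012, 0.0, 0.001]
contact_force: [-0.6, 1.5, 5.1]
opening: 0.513
```

Call:
carry_out --motion '[0, 0, -4, 0, 0, 0, 0, 0, -5, 0, 0, 0, 0, 0, -5, 0, 0, 0, 0, 0, -5, 0, 0, 0]'

```text
clock: 23.48
tool_pos: [0.474, -0.0183, 0.2581]
eef_rot: [1.0, -0.012, -0.002, 0.001]
contact_force: [0.8, -0.2, -5.7]
opening: 0.515
```

```bash
python3 - <<'E'
from h import *
st=monitor.get_state(); print(st['tool_pos'],st['opening'],st['contact_force']); plan([.3897,.286,.25],-21.3,7)
E
```

```text
[ 0.47397707 -0.01831831  0.25807248] 0.5147627277960939 [ 0.81370084 -0.18304331 -5.70140271]
n 7 at [ 0.474  -0.0183  0.2581] w [0.003 0.003 0.347]
[-1.31, -4.32, 0.11, 0.0, 0.0, 0.05]
[-1.52, -4.25, 0.11, 0.0, 0.0, 0.05]
[-1.73, -4.17, 0.11, 0.0, 0.0, 0.05]
[-1.94, -4.07, 0.11, 0.0, 0.0, 0.05]
[-2.14, -3.97, 0.11, 0.0, 0.0, 0.05]
[-2.33, -3.86, 0.11, 0.0, 0.0, 0.05]
[-2.52, -3.74, 0.11, 0.0, 0.0, 0.05]
```

Call:
carry_out --motion '[-1.3, -4.3, 0, 0, 0, 0.05, -1.5, -4.2, 0, 0, 0, 0.05, -1.7, -4.2, 0, 0, 0, 0.05, -1.9, -4.1, 0.1, 0, 0, 0.05, -2.1, -4.0, 0.2, 0, 0, 0.05, -2.3, -3.9, 0.3, 0, 0, 0.05, -2.5, -3.7, 0.2, 0, 0, 0.05, 0, 0, 0, 0, 0, 0]'

```text
clock: 24.48
tool_pos: [0.3905, 0.2903, 0.2476]
eef_rot: [0.983, -0.182, -0.001, 0.001]
contact_force: [-0.2, 0.1, -5.6]
opening: 0.519
```

```bash
python3 - <<'E'
from h import *
s,T,st=look('w12.png',3); print(st['tool_pos']); held(s,st); plan([.3897,.2862,.17],-21.3,3)
E
```

```text
[0.39254193 0.28479613 0.24809188]
zmed 0.0551 far edge x 0.0564 -> ctr x 0.0014 sides [[-0.022   0.0236]
 [-0.0222  0.0235]]
n 3 at [0.3929 0.2845 0.2483] w [ 0.004  0.    -0.004]
[-0.12, -0.02, 2.61, 0.001, 0.0, -0.001]
[-0.12, -0.02, 2.61, 0.001, 0.0, -0.001]
[-0.12, -0.02, 2.61, 0.001, 0.0, -0.001]
```

Call:
carry_out --motion '[-0.1, 0, 2.6, 0, 0, 0, -0.1, 0, 2.6, 0, 0, 0, -0.1, 0, 2.6, 0, 0, 0, 0, 0, 0, 0, 0, 0, 0, 0, 0, 0, 0, 0]'

```text
clock: 25.3
tool_pos: [0.3908, 0.2866, 0.1714]
eef_rot: [0.982, -0.187, 0.0, 0.001]
contact_force: [0.4, 0.3, -3.9]
opening: 0.515
```

```bash
python3 - <<'E'
from h import *
s,T,st=look('w12.png',4); print(st['tool_pos']); held(s,st); plan([.3895,.2864,.17],-21.3,1)
E
```

```text
[0.39055622 0.28737204 0.17159849]
zmed 0.0551 far edge x 0.0564 -> ctr x 0.0014 sides [[-0.022   0.0237]
 [-0.0222  0.0236]]
n 1 at [0.3904 0.2874 0.1715] w [ 0.001 -0.001 -0.003]
[-0.05, 0.13, 0.15, 0.001, -0.001, -0.003]
```

View pics/w12.png

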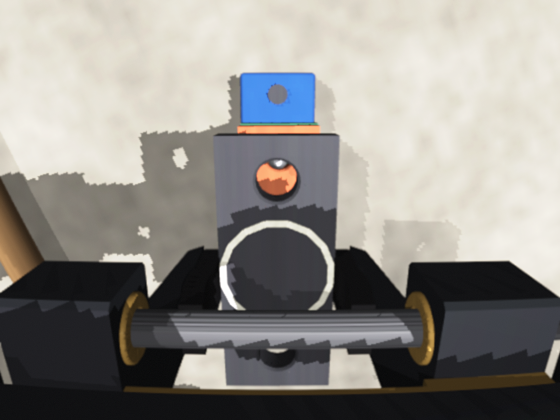

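The far hole is over its pin at (277,162). Lowering now.

Call:
carry_out --motion '[-0.05, 0.1, 1.2, 0, 0, 0, 0, 0, 1, 0, 0, 0, 0, 0, 0.8, 0, 0, 0, 0, 0, 0.8, 0, 0, 0, 0, 0, 0.8, 0, 0, 0, 0, 0, 0, 0, 0, 0]'

```text
clock: 26.3
tool_pos: [0.3889, 0.2862, 0.124]
eef_rot: [0.983, -0.186, -0.001, 0.001]
contact_force: [-0.1, -0.7, -5.2]
opening: 0.512
```

Call:
carry_out --motion '[0.05, 0, 0.5, 0, 0, 0, 0, 0, 0.5, 0, 0, 0, 0, 0, 0.4, 0, 0, 0, 0, 0, 0, 0, 0, 0, 0, 0, 0, 0, 0, 0]'

```text
clock: 26.92
tool_pos: [0.3897, 0.2862, 0.1107]
eef_rot: [0.983, -0.186, -0.0, 0.001]
contact_force: [0.0, 0.2, -4.9]
opening: 0.514
```

Call:
carry_out --motion '[0, 0, 0.3, 0, 0, 0, 0, 0, 0, 0, 0, 0]'

```text
clock: 27.18
tool_pos: [0.3897, 0.2863, 0.1077]
eef_rot: [0.983, -0.186, -0.0, 0.001]
contact_force: [-0.1, -0.4, -5.7]
opening: 0.515
```

Call:
carry_out --motion '[0, 0, 0, 0, 0, 0, 0, 0, 0, 0, 0, 0, 0, 0, 0, 0, 0, 0, 0, 0, 0, 0, 0, 0]' --hand 7.5

```text
clock: 27.68
tool_pos: [0.3897, 0.2862, 0.1078]
eef_rot: [0.983, -0.186, -0.0, 0.001]
contact_force: [-0.1, -0.5, 0.4]
opening: 0.854
```

Call:
carry_out --motion '[0, 0, -2, 0, 0, 0, 0, 0, -4, 0, 0, 0, 0, 0, -5, 0, 0, 0, 0, 0, -4, 0, 0, 0, 0, 0, 0, 0, 0, 0]'

```text
clock: 28.3
tool_pos: [0.3908, 0.2872, 0.2603]
eef_rot: [0.983, -0.186, 0.002, -0.001]
contact_force: [-0.7, 0.5, -0.6]
opening: 0.85
```

```bash
python3 - <<'E'
from h import *
s,T,st=look('w13.png',1); print(st['tool_pos']); plate(s,T,'foot_center')
plan([.42,.0,.26],-25,7)
E
```

```text
[0.38999845 0.28677002 0.25866331]
foot_center 0.63 [250.1, 118.0, 310.0, 257.4] z 0.0526 ctr [390.  285.2] [ 46.7 112.2] yaw -21.4 [ 99.  99. 106.]
n 7 at [0.3892 0.2862 0.2569] w [0.003 0.001 0.062]
[1.9, 3.64, -0.03, 0.0, 0.0, 0.009]
[1.94, 3.63, -0.03, 0.0, 0.0, 0.009]
[1.97, 3.61, -0.04, 0.0, 0.0, 0.009]
[2.0, 3.59, -0.04, 0.0, 0.0, 0.009]
[2.03, 3.57, -0.04, 0.0, 0.0, 0.009]
[2.06, 3.56, -0.04, 0.0, 0.0, 0.009]
[2.1, 3.54, -0.04, 0.0, 0.0, 0.009]
```

View pics/w13.png

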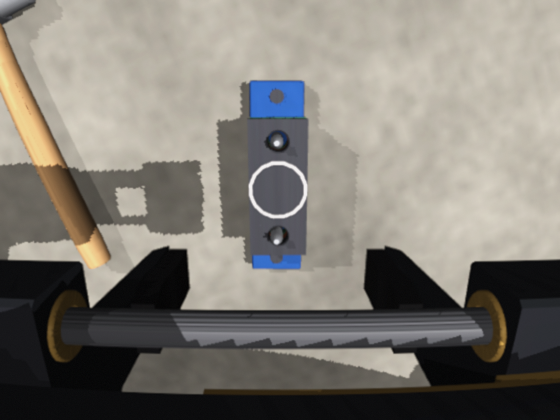

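Steel is seated: top at 52.6 mm, circle up at (278,189), pins through at (277,142) and (277,236). Now the stub.

Call:
carry_out --motion '[3, 4.1, 0, 0, 0, 0, 3, 4.4, 0, 0, 0, 0, 3, 4.4, 0, 0, 0, 0, 2, 4.4, 0, 0, 0, 0, 2, 4.4, 0, 0, 0, 0, 1, 4.4, 0, 0, 0, 0, 1, 4.4, 0, 0, 0, 0, 1, 4.4, 0, 0, 0, 0]'

```text
clock: 29.45
tool_pos: [0.4101, -0.0981, 0.257]
eef_rot: [0.983, -0.186, -0.002, 0.001]
contact_force: [-0.3, -0.4, -0.0]
opening: 0.852
```

```bash
python3 - <<'E'
from h import *
plan([.37,-.25,.25],-21.3)
E
```

```text
n 3 at [ 0.4101 -0.0981  0.257 ] w [ 0.003  0.003 -0.002]
[0.61, 5.2, 0.25, 0.001, 0.001, -0.001]
[0.6, 5.2, 0.24, 0.001, 0.001, -0.001]
[0.6, 5.2, 0.24, 0.001, 0.001, -0.001]
```

Call:
carry_out --motion '[0.6, 5, 0.2, 0, 0, 0, 0.6, 5, 0.2, 0, 0, 0, 0.6, 4.6, 0.2, 0, 0, 0, 0, 0, 0, 0, 0, 0, 0, 0, 0, 0, 0, 0]'

```text
clock: 30.08
tool_pos: [0.3741, -0.2385, 0.2517]
eef_rot: [0.983, -0.186, -0.001, 0.0]
contact_force: [0.3, 0.6, 0.7]
opening: 0.851
```

```bash
cat >> h.py <<'E'
def stub(s,T):
    for m in finder.masks_of(s,'stub_center')[:2]:
        v,u=np.nonzero(m['pixels']); P=cloud(s,T,np.c_[u,v]); zt=np.percentile(P[:,2],85); k=abs(P[:,2]-np.median(P[P[:,2]>zt-.004,2]))<.004
        Q=P[k]; A=np.c_[2*Q[:,:2],np.ones(len(Q))]; x=np.linalg.lstsq(A,(Q[:,:2]**2).sum(1),rcond=None)[0]
        print('stub',round(m['p'],2),m['extent'],'top',np.median(Q[:,2]).round(4),'circle',x[:2].round(4),'r',np.sqrt(x[2]+x[0]**2+x[1]**2).round(4),'bbox ctr',((Q.min(0)+Q.max(0))/2)[:2].round(4))
E
python3 - <<'E'
from h import *
s,T,st=look('w14.png',4); print(st['tool_pos']); stub(s,T)
E
```

```text
[ 0.3749169  -0.23794576  0.25247763]
stub 0.85 [276.4, 87.9, 329.9, 142.4] top 0.0503 circle [ 0.4227 -0.2783] r 0.0179 bbox ctr [ 0.4226 -0.2782]
```

View pics/w14.png

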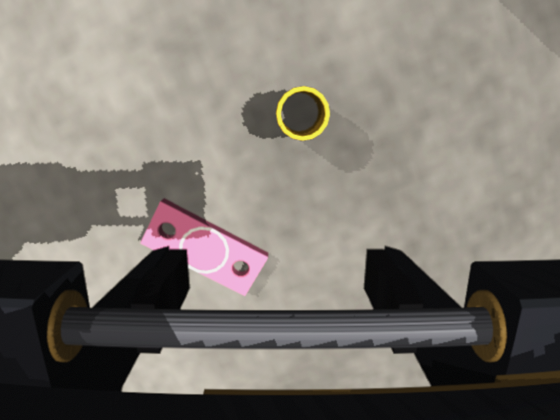

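The stub is at (303,113), clear of the pink plate at (205,248).

```bash
python3 - <<'E'
from h import *
plan([.4225,-.278,.13],-21.3)
E
```

```text
n 3 at [ 0.3749 -0.2384  0.2527] w [ 0.002  0.    -0.   ]
[1.96, 0.65, 4.09, 0.001, 0.0, -0.0]
[1.96, 0.65, 4.09, 0.001, 0.0, -0.0]
[1.96, 0.65, 4.09, 0.001, 0.0, -0.0]
```

Call:
carry_out --motion '[2, 0.7, 4, 0, 0, 0, 2, 0.7, 4, 0, 0, 0, 1.9, 0.6, 4, 0, 0, 0, 0, 0, 0, 0, 0, 0, 0, 0, 0, 0, 0, 0]'

```text
clock: 31.0
tool_pos: [0.4216, -0.2791, 0.1336]
eef_rot: [0.983, -0.186, -0.0, 0.001]
contact_force: [0.0, -0.8, 0.3]
opening: 0.847
```

```bash
python3 - <<'E'
from h import *
s,T,st=look('w15.png',3); stub(s,T); plan([.4225,-.278,.076],-21.3,3)
E
```

```text
stub 0.72 [233.3, 186.6, 313.7, 285.1] top 0.0502 circle [ 0.4233 -0.2787] r 0.0179 bbox ctr [ 0.4228 -0.2787]
n 3 at [ 0.4221 -0.2797  0.1341] w [ 0.002 -0.002 -0.002]
[-0.01, -0.06, 1.94, 0.001, -0.001, -0.001]
[-0.01, -0.06, 1.94, 0.001, -0.001, -0.001]
[-0.01, -0.06, 1.94, 0.001, -0.001, -0.001]
```

Call:
carry_out --motion '[0, -0.1, 1.9, 0, 0, 0, 0, 0, 1.9, 0, 0, 0, 0, 0, 1.9, 0, 0, 0, 0, 0, 0, 0, 0, 0]'

```text
clock: 31.75
tool_pos: [0.4219, -0.2786, 0.0755]
eef_rot: [0.983, -0.186, -0.001, 0.001]
contact_force: [-0.2, 0.3, -0.0]
opening: 0.855
```

Call:
carry_out --motion '[0, 0, 0, 0, 0, 0, 0, 0, 0, 0, 0, 0, 0, 0, 0, 0, 0, 0, 0, 0, 0, 0, 0, 0, 0, 0, 0, 0, 0, 0, 0, 0, 0, 0, 0, 0]' --hand 3 --grip_force 20

```text
clock: 32.5
tool_pos: [0.4226, -0.2789, 0.0762]
eef_rot: [0.983, -0.186, 0.0, 0.001]
contact_force: [-0.2, 0.8, 6.2]
opening: 0.451
```

Call:
carry_out --motion '[0, 0, -4, 0, 0, 0, 0, 0, -5, 0, 0, 0, 0, 0, -5, 0, 0, 0, 0, 0, -4, 0, 0, 0, 0, 0, 0, 0, 0, 0]'

```text
clock: 33.12
tool_pos: [0.4234, -0.2794, 0.2581]
eef_rot: [0.982, -0.186, 0.003, 0.002]
contact_force: [1.1, 0.5, -1.9]
opening: 0.453
```

```bash
python3 - <<'E'
from h import *
s,T,st=look('w16.png',1); print(st['tool_pos'],st['opening'],st['contact_force']); stub(s,np.array(s['hand_eye'])@np.eye(4)); stub(s,T)
plan([.42,.0,.26],-21.3,8)
E
```

```text
[ 0.42254198 -0.27882571  0.25636082] 0.4544734416649664 [-0.52542616  0.90197898 -1.8591327 ]
stub 0.69 [219.8, 216.0, 332.7, 366.0] top 0.0665 circle [0.0018 0.0008] r 0.0179 bbox ctr [0.0014 0.0009]
stub 0.69 [219.8, 216.0, 332.7, 366.0] top 0.2303 circle [ 0.423  -0.2799] r 0.018 bbox ctr [ 0.4223 -0.2811]
n 8 at [ 0.4216 -0.2781  0.2542] w [ 0.002  0.003 -0.002]
[-1.29, -3.23, -0.07, 0.0, 0.0, -0.0]
[-1.29, -3.23, -0.07, 0.0, 0.0, -0.0]
[-1.29, -3.23, -0.07, 0.0, 0.0, -0.0]
[-1.29, -3.23, -0.07, 0.0, 0.0, -0.0]
[-1.29, -3.23, -0.07, 0.0, 0.0, -0.0]
[-1.28, -3.23, -0.07, 0.0, 0.0, -0.0]
[-1.28, -3.23, -0.07, 0.0, 0.0, -0.0]
[-1.28, -3.23, -0.07, 0.0, 0.0, -0.0]
```

Call:
carry_out --motion '[-1.3, -5, 0, 0, 0, 0, -1.3, -5, 0, 0, 0, 0, -1.6, -5, 0, 0, 0, 0, -1.8, -5, 0, 0, 0, 0, -2, -5, 0, 0, 0, 0, -2.4, -5, 0, 0, 0, 0, -2.4, -5, 0, 0, 0, 0, -2.4, -5, 0, 0, 0, 0]'

```text
clock: 34.33
tool_pos: [0.4263, 0.1508, 0.2535]
eef_rot: [0.983, -0.186, -0.001, 0.002]
contact_force: [0.8, 0.6, -1.1]
opening: 0.449
```

```bash
python3 - <<'E'
from h import *
plan([.3894,.2862,.20],-21.3)
E
```

```text
n 3 at [0.4263 0.1508 0.2535] w [ 0.004  0.002 -0.002]
[-2.79, -3.76, 1.77, 0.001, 0.001, -0.001]
[-2.79, -3.76, 1.78, 0.001, 0.001, -0.001]
[-2.79, -3.76, 1.78, 0.001, 0.001, -0.001]
```

Call:
carry_out --motion '[-2.8, -3.7, 1.8, 0, 0, 0, -2.8, -3.7, 1.8, 0, 0, 0, -2.8, -3.6, 1.8, 0, 0, 0, 0, 0, 0, 0, 0, 0, 0, 0, 0, 0, 0, 0, 0, 0, 0, 0, 0, 0]'

```text
clock: 35.08
tool_pos: [0.3896, 0.2806, 0.2006]
eef_rot: [0.982, -0.187, -0.0, 0.002]
contact_force: [0.3, -0.2, -0.3]
opening: 0.45
```

```bash
python3 - <<'E'
from h import *
s,T,st=look('w17.png',3); print(st['tool_pos']); stub(s,T); plan([.3894,.2862,.145],-21.3,4)
E
```

```text
[0.38968909 0.28127413 0.2009341 ]
stub 0.65 [216.5, 213.9, 335.3, 365.5] top 0.1748 circle [0.3901 0.2801] r 0.0181 bbox ctr [0.3895 0.2791]
n 4 at [0.3895 0.2817 0.2009] w [ 0.002 -0.    -0.004]
[-0.04, -0.11, 1.4, 0.0, -0.0, -0.001]
[-0.04, -0.1, 1.4, 0.0, -0.0, -0.001]
[-0.04, -0.1, 1.4, 0.0, -0.0, -0.001]
[-0.04, -0.1, 1.4, 0.0, -0.0, -0.001]
```

Call:
carry_out --motion '[-0.05, -0.1, 1.4, 0, 0, 0, -0.05, -0.1, 1.4, 0, 0, 0, 0, -0.1, 1.4, 0, 0, 0, 0, -0.1, 1.4, 0, 0, 0, 0, 0, 0.5, 0, 0, 0, 0, 0, 0.5, 0, 0, 0, 0, 0, 0, 0, 0, 0, 0, 0, 0, 0, 0, 0]'

```text
clock: 36.33
tool_pos: [0.3898, 0.2863, 0.135]
eef_rot: [0.983, -0.186, 0.0, 0.001]
contact_force: [-0.7, 0.4, -1.1]
opening: 0.45
```

```bash
python3 - <<'E'
from h import *
s,T,st=look('w18.png',1); print(st['tool_pos']); stub(s,T); plan([.3894,.2862,.1285],-21.3,1)
E
```

```text
[0.38981539 0.28632809 0.1350378 ]
stub 0.96 [219.2, 218.5, 333.3, 366.4] top 0.109 circle [0.3902 0.2852] r 0.018 bbox ctr [0.3897 0.2839]
n 1 at [0.3898 0.2863 0.135 ] w [ 0.001 -0.    -0.003]
[-0.03, 0.02, 0.65, 0.001, -0.0, -0.003]
```

Centred at (.3902,.2852), against the plate's (.390,.2852). Lowering 6.5 mm.

Call:
carry_out --motion '[0, 0, 0.3, 0, 0, 0, 0, 0, 0.3, 0, 0, 0, 0, 0, 0, 0, 0, 0]'

```text
clock: 36.85
tool_pos: [0.3896, 0.2862, 0.1284]
eef_rot: [0.983, -0.186, -0.0, 0.001]
contact_force: [-0.2, 0.5, -0.9]
opening: 0.452
```

Call:
carry_out --motion '[0, 0, 0.05, 0, 0, 0, 0, 0, 0, 0, 0, 0]'

```text
clock: 37.1
tool_pos: [0.3896, 0.2861, 0.1282]
eef_rot: [0.983, -0.186, -0.0, 0.001]
contact_force: [-0.3, -0.5, 0.2]
opening: 0.452
```

Call:
carry_out --motion '[0, 0, 0, 0, 0, 0, 0, 0, 0, 0, 0, 0, 0, 0, 0, 0, 0, 0, 0, 0, 0, 0, 0, 0]' --hand 7.5

```text
clock: 37.6
tool_pos: [0.3897, 0.2863, 0.1282]
eef_rot: [0.983, -0.186, -0.0, 0.001]
contact_force: [-0.1, -0.2, 0.7]
opening: 0.849
```

Call:
carry_out --motion '[0, 0, -1, 0, 0, 0, 0, 0, -3, 0, 0, 0, 0, 0, -5, 0, 0, 0, 0, 0, -5, 0, 0, 0, -3, 0, -2, 0, 0, 0, -3, 0, 0, 0, 0, 0, 0, 0, 0, 0, 0, 0]'

```text
clock: 38.48
tool_pos: [0.3319, 0.3092, 0.2889]
eef_rot: [0.983, -0.184, -0.001, 0.001]
contact_force: [0.0, -0.3, -0.1]
opening: 0.846
```

```bash
python3 - <<'E'
from h import *
s,T,st=look('w19.png',3); print(st['clock'],st['tool_pos'],st['contact_force']); stub(s,T)
for t in ['foot_center','chill_center','packer_center']: plate(s,T,t)
s=snapshot('top'); T=T_wc(s)
for t in ['hammer_mid','brush_mid','tin_mid']:
    for m in finder.masks_of(s,t)[:1]:
        v,u=np.nonzero(m['pixels']); P=cloud(s,T,np.c_[u,v]); print(t,m['extent'],np.round(cv2.minAreaRect((P[:,:2]*1000).astype(np.float32))[0]))
E
```

```text
38.625 [0.33476369 0.30802194 0.2883895 ] [-0.10605488  0.75646713 -0.70035462]
stub 0.74 [250.0, 86.2, 303.2, 141.0] top 0.1023 circle [0.3891 0.2853] r 0.0178 bbox ctr [0.3892 0.2852]
foot_center 0.84 [251.0, 41.9, 306.8, 178.4] z 0.0525 ctr [419.6 274.1] [45.9 46.7] yaw -20.6 [78. 77. 84.]
packer_center 0.31 [249.3, 41.4, 307.0, 177.3] z 0.0525 ctr [419.2 273.8] [46.7 47. ] yaw -21.4 [79. 78. 84.]
hammer_mid [181.4, 253.6, 196.9, 269.3] [389. 294.]
brush_mid [278.1, 119.5, 297.5, 184.7] [729.   5.]
tin_mid [442.9, 220.3, 475.1, 240.7] [ 487. -497.]
```

View pics/w19.png

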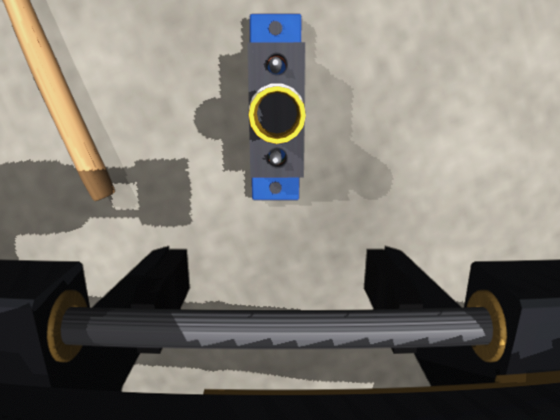

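The stub stands on the foot plate at (277,113) with its top at 102.3 mm, and the pins show at (276,63) and (276,158). The gripper is clear, so I'm handing in.

```bash
python3 -c "
from plant import workorder
print(workorder.finish_job())"
```

```text
the job is handed in; nothing more can be done
None
```

I loaded the jig in order (green, copper, then steel with the chalk circle up), stood the yellow stub in the circle, let go of everything and handed the job in at about 39 s.

**Plates:** Their tops measured 28.5, 40.6 and 52.6 mm, against 28, 40 and 52 expected. All were centred within about 2 mm of the jig at yaw about -21°, and pins showed through both holes of the green and steel plates. I checked the copper plate only by its measured pose.

**Stub:** Its top is at 102.3 mm (102 expected), and it sits about 1 mm from the foot plate's middle.

**Bystanders:** The brush matched its start position within about 3 mm. The tin (487, -497 mm) matched only the scene camera's starting reading of (490, -497), because the top camera missed it at first. The final finder result for the hammer was a wrong match on the stub or jig, so that check gave nothing. The last wrist picture shows the hammer's handle lying beside the jig, and no move felt an unexpected force.

**Not measured:** In the last view the stub hid the steel plate's middle, so the mask there covered only one end of it. The steel plate's position comes from just before the stub was placed.

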